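Park the wax iron and present the square wax tin

ROBOT

A 6-joint arm with a two-finger parallel gripper is mounted at the origin on the work surface. World frame = base frame: x ahead of the robot, y to its left, z up, the work surface at z = 0. Lengths are in m, angles in rad, forces in N, time in s.
With the tool pointing down it reaches from about 0.325 to 0.775 m from the base axis. Payload 5.5 kg.
Tool frame: the origin (TCP) lies between the finger pads; the fingertips stand 8 mm ahead of it and the grasp point (between the pads) lies 11 mm behind it (tcp_to_tips is the distance from the TCP to the fingertips, in m); z points along the fingers, y is the direction in which the jaws open and shut (so a half turn about z gives the same grasp; the last joint's range is limited). The gripper opens to 88 mm and grips with 3 to 60 N. Pads are 20 mm wide; open, the fingers measure 115 mm over their backs; the gripper's body (75 mm by 178 mm) begins 61 mm behind the grasp point.
Start: joints at [-1.3, 0.091, 1.231, -0, 1.82, -0.057], TCP at [0.193, -0.568, 0.231] pointing down, gripper open.
Joint ranges: [-2.87, 2.87], [-0.86, 2.18], [0.17, 2.46], [-1.51, 4.65], [0.06, 2.69], [-2.65, 2.65]. Speed limits (rad/s): [2.57, 2.57, 3.01, 3.14, 3.14, 3.14].

INTERFACE

Orientations are given as a unit quaternion [w, x, y, z].
In Python, from bench import * gives the robot as it stands. Calls block until the motion is done:
- move_to(position, orientation): joint-space move of the TCP to a pose.
- move_l(position, speed=0.15, orientation=None): straight line of the TCP; orientation=None keeps the orientation; speed is the mean speed in m/s.
- movej(angles): joint-space move.
- gripper_open() and close(): open the fingers fully, or close them until they stop; the grip force is fixed at half the most.
- hold(seconds).
- inverse_kinematics(position, orientation): joint angles nearest the present ones, or None.
- state(): the state.
- get_image(name): name is "scene" or "top" or "wrist"; returns a dict with "frame" (480x640x3 uint8, blue, green, red), "depth" (480x640 float32, m along the optical axis (not along the pixel's ray), 0 where there is no reading), "camera_matrix" (3x3 intrinsics, pixels), "view" (4x4, takes a point from world to camera coordinates). Camera axes: x right, y up, looking along -z (the intrinsics and any distortion apply to the point x, -y, -z); pixel columns grow to the right and rows downward; lengths in m; the calibration is good to about 2 mm. A picture is of the moment at which its call begins.
A pose or a line that the arm cannot do raises IKError and nothing moves.
- job_done(): hands the job in, once; it reports no verdict.
The state is a dict: "time": time; "joint_pos": joint angles; "dq": joint speeds; "joint_torque": joint torques, N m; "ee_pos": TCP position; "ee_rot": TCP orientation; "ft_force": force on the tool from outside, world axes, zero at the start; "moment": the same for the moment, N m; "finger_gap": finger opening in m.
Only numpy, scipy, OpenCV 4.12 (cv2) and the standard library are available. Lean on these libraries where they do the work, as an engineer would, in place of code of your own. Each camera call takes 0.05 s, during which the arm holds its last target.

TASK

The small wax iron stands in front of the wax carousel: slide it sideways along the bench, without lifting it, into the empty taped outline, square with it, and let go of it there. Then turn the carousel by its square knob until the one square tin stands at the front, in line with the pointer on the base. Finish while still gripping the knob, holding the carousel still there so that the tin can be opened with one hand, and leave the belay device, the climbing cam and the crate alone.

Things in the scene. Friction and masses are not known exactly. Their poses are not given: they have to be found in the camera images.
- iron_handle (a point): Centre of the wax iron's handle, 74 mm above the bench, over the middle of the sole; z up. A straight black bar along the iron's x, 92 mm long, 24 mm wide (y), 22 mm high (63 to 85 mm above the bench), on a post at each end (18 mm wide in y), open between the posts.
- rest_mark: The empty outline of flat black tape on the bench, left or right of the iron: inside 130 mm (its x) by 100 mm (its y), tape 6 mm wide, nothing to bump into. Origin: its centre at bench height. The iron belongs in it with the iron's x along this x, either way round. The iron starts in a second, equal outline.
- front_pointer (a point): Tip of the carousel's pointer, a bare aluminium corner sticking out from the rim of its round base (184 mm across, 12 mm thick, fixed to the bench). It marks the carousel's front and looks roughly towards the robot. 12 mm above the bench, 116 mm from the turning axis; x points level from the tip to the axis, z up.
- square_tin (a point): Centre of the lid's top of the one square tin (46 mm square), 84 mm above the bench, 56 mm from the turning axis. One of four plain aluminium containers of equal height fixed on the turning plate a quarter turn apart; the other three are round (36 mm across). At the front it lies on the line from the axis to the pointer's tip.
- knob (a point): Centre of the square dark-wood knob on a 22 mm post on the turning axis, above the containers: a 32 mm cube, from 115 to 147 mm above the bench, centre at 131 mm. x and y are square to its upright faces and turn with the plate, the square tin always lying towards its -x; z up.
- turntable: The turning wooden plate (170 mm across, 14 to 22 mm above the bench) with the knob and the four containers fixed to it. It turns either way by more than a full turn about the upright axis, with light friction (about 0.04 N m), and stays where it is left. Origin on the axis, 14 mm above the bench.
- belay: Black belay device, loose, 50 by 42 mm, 30 mm high, with a thin wire loop out to 72 mm along its x; leave alone. Origin: centre of its underside. It lies on the other side of the iron from the empty outline.
- cam: Climbing cam with blue lobes, loose, 180 mm long along its x, 36 mm high, lying flat on the bench to the left of the carousel; leave alone. Origin on the bench under the lobes.
- crate: Grey plastic gear crate with clip-on lid, fixed, 192 (x) by 288 (y) mm, 131 mm high, to the right of the carousel; leave alone. Origin: centre of its underside.
- iron: Small wax iron, loose, about 0.6 kg, standing upright in one of two taped outlines. Stainless sole 100 mm (its x) by 70 mm (its y), 12 mm thick, with a smaller step on it up to 24 mm, and a bar handle above. Origin: centre of the underside; z up.
Mind the look-alikes: they are no part of the job. What is shaped like the iron but pink or yellow is not meant.

How it is judged:
On the way, in this order (a step that is already met when the one before it is completed fails the run):
1. the iron stands in the empty outline, square with it and let go (x of iron_handle in the frame of rest_mark between -0.018 and 0.018 m and y of iron_handle in the frame of rest_mark between -0.018 and 0.018 m and angle between the x axis of iron_handle and the x axis of rest_mark, either way round below 0.25 rad and angle between iron_handle's own z axis and vertical below 0.1 rad and height (world z) of iron_handle below 0.08 m and linear speed of iron below 0.02 m/s and contact force between the fingers and iron below 0.2 N), for 0.2 s.
2. the square tin is at the front, the knob gripped (y of square_tin in the frame of front_pointer between -0.012 and 0.012 m and x of square_tin in the frame of front_pointer below 0.08 m and contact force between the fingers and turntable above 3 N and distance between the grasp point and knob below 0.035 m), for 0.2 s.
At the end, for the whole second after the job is handed in: Iron flat in the outline: within 18 mm of its centre each way and 0.25 rad of square. Square tin within 12 mm sideways of the line from axis to pointer, on its side. Fingers grip the knob (over 3 N, grasp point within 35 mm of its centre); carousel still; iron not touched (all of step 2 and x of iron_handle in the frame of rest_mark between -0.018 and 0.018 m and y of iron_handle in the frame of rest_mark between -0.018 and 0.018 m and angle between the x axis of iron_handle and the x axis of rest_mark, either way round below 0.25 rad and angle between iron_handle's own z axis and vertical below 0.1 rad and height (world z) of iron_handle below 0.08 m and angular speed of turntable below 0.08 rad/s and contact force between the fingers and iron below 0.2 N); the arm keeps its last pose, push and grip.
It fails at once if the iron is lifted (over 10 mm) or tipped (height (world z) of iron_handle above 0.084 m or angle between iron_handle's own z axis and vertical above 0.2 rad).
It fails at once if the belay device is disturbed (distance of belay from where it was at the start of the episode above 0.03 m).
It fails at once if the cam is disturbed (distance of cam from where it was at the start of the episode above 0.03 m).
It fails at once if the crate is struck (contact force between any of the arm, the fingers and crate above 5 N).
It also fails if it takes over 54 s, if anything falls off the work surface, if the arm or the gripper's body presses on something with over 40 N, if the wrist force passes 120 N, or if a joint passes its speed limit or range.

## Working session

There is one attempt and no reset: what is moved stays moved. The work goes in short steps, each a Python script; the robot and the scene stay as the last script left them, time stands still between calls to the robot, and variables do not carry over. Pictures are saved under pics/ and viewed, and the job is handed in when it is done.

```bash
mkdir -p pics; ls; python3 - <<'E'
from bench import *
import cv2,numpy as np
for n in ("scene","top","wrist"):
    d=get_image(n); cv2.imwrite(f"pics/{n}0.png",d["frame"]); np.savez(f"pics/{n}0.npz",**d)
    print(n,d["camera_matrix"].tolist(),np.round(d["view"],3).tolist(),[k for k in d])
s=state();print(s["time"],s["ee_pos"],s["ee_rot"],s["finger_gap"])
E
```

```text
pics
scene [[520.8139820289858, 0.0, 320.96270833564853], [0.0, 520.8139820289858, 243.09797112769056], [0.0, 0.0, 1.0]] [[0.197, 0.98, 0.002, -0.052], [-0.799, 0.159, 0.58, 0.332], [0.569, -0.116, 0.814, -1.554], [0.0, 0.0, 0.0, 1.0]] ['frame', 'depth', 'camera_matrix', 'view']
top [[495.9700600171931, 0.0, 321.491286533198], [0.0, 495.9700600171931, 239.91375099022932], [0.0, 0.0, 1.0]] [[-0.011, -1.0, -0.0, -0.067], [0.977, -0.011, 0.213, -0.514], [-0.213, 0.002, 0.977, -0.939], [0.0, 0.0, 0.0, 1.0]] ['frame', 'depth', 'camera_matrix', 'view']
wrist [[368.5398634668119, 0.0, 314.2192603706126], [0.0, 368.5398634668119, 244.17352067858306], [0.0, 0.0, 1.0]] [[0.322, -0.947, -0.001, -0.599], [0.905, 0.309, -0.291, 0.035], [0.276, 0.093, 0.957, -0.392], [0.0, 0.0, 0.0, 1.0]] ['frame', 'depth', 'camera_matrix', 'view']
0.15 [ 0.19309156 -0.56784375  0.22975307] [-7.59949072e-04  9.86599402e-01  1.63159540e-01 -7.88544147e-05] 0.08749431429589478
```

View pics/scene0.png

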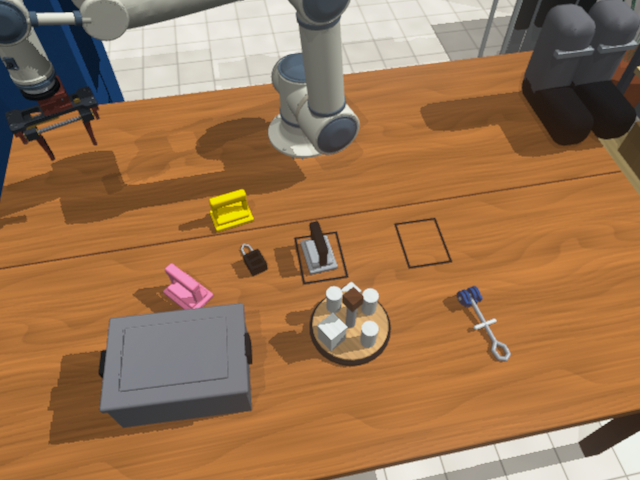

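View pics/top0.png

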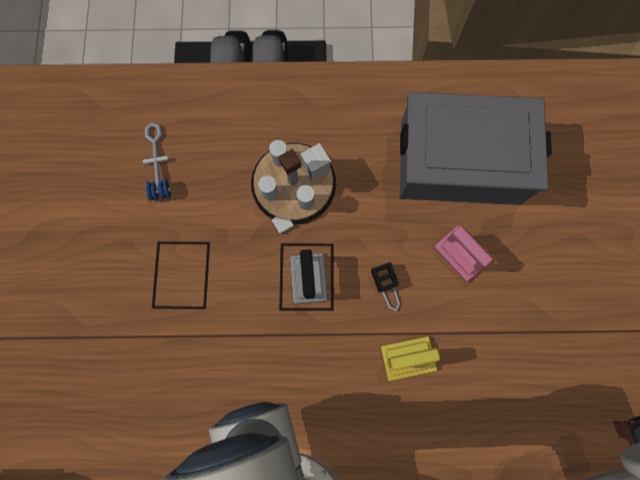

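The top view shows the silver iron with its black handle at (308,277) and the empty outline at (182,275). The carousel is at (293,182), its pointer at (283,226) and the square tin at about (316,160).

Things that could be taken for the iron (top-view pixels): the pink one at (463,253), the yellow one at (410,358) and the black belay at (385,277). I choose the stainless one with the black handle at (308,277). Next I check it in a close crop.

```bash
cat > h.py <<'E'
import cv2,numpy as np
def load(n): return dict(np.load(f"pics/{n}.npz"))
def ray(d,uv,z):
    K=d["camera_matrix"];V=d["view"];R=V[:3,:3];t=V[:3,3]
    uv=np.atleast_2d(np.asarray(uv,float))
    p=np.c_[(uv-K[[0,1],[2,2]])/K[0,0],np.ones(len(uv))]
    dc=p*[1,-1,-1]; dw=dc@R; c=-R.T@t
    return c+dw*((z-c[2])/dw[:,2])[:,None]
def proj(d,P):
    P=np.atleast_2d(P);V=d["view"];c=P@V[:3,:3].T+V[:3,3];c=c*[1,-1,-1]
    q=c@d["camera_matrix"].T;return q[:,:2]/q[:,2:]
def cloud(d):
    K=d["camera_matrix"];V=d["view"];z=d["depth"].astype(float)
    v,u=np.mgrid[:480,:640]
    c=np.stack([(u-K[0,2])/K[0,0]*z,-(v-K[1,2])/K[1,1]*z,-z],-1)
    return (c-V[:3,3])@V[:3,:3]
E
python3 - <<'E'
from h import *
d=load("top0");f=d["frame"]
c=f[130:320,140:400];c=cv2.resize(c,None,fx=3,fy=3,interpolation=cv2.INTER_CUBIC);cv2.imwrite("pics/crop1.png",c)
print(c.shape)
P=cloud(d)
for uv in [(308,277),(291,161),(316,158),(283,226),(182,275),(276,148)]: print(uv,np.round(P[uv[1],uv[0]],4))
E
```

```text
(570, 780, 3)
(308, 277) [ 0.4345 -0.0459  0.0819]
(291, 161) [ 0.6464 -0.0166  0.1442]
(316, 158) [ 0.6755 -0.0634  0.0848]
(283, 226) [0.5526 0.0078 0.0143]
(182, 275) [0.4529 0.2185 0.002 ]
(276, 148) [0.6998 0.0178 0.0805]
```

View pics/crop1.png

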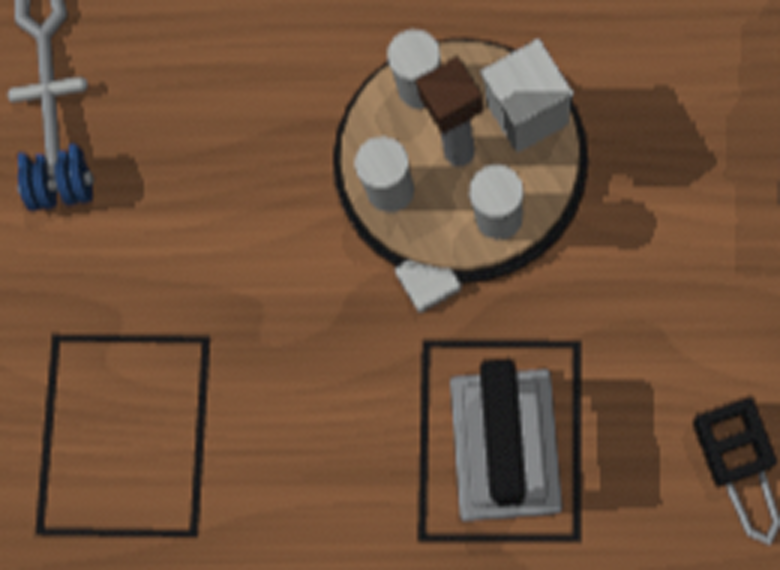

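The crop confirms it: a stainless sole with a black bar handle, standing in an outline. The empty outline is at left with nothing in it. Now I measure.

```bash
cat > meas.py <<'E'
from h import *
def rect(pts): # pts Nx2 world
    (cx,cy),(w,h),a=cv2.minAreaRect((pts*1000).astype(np.float32))
    b=cv2.boxPoints(((cx,cy),(w,h),a)); e=[b[1]-b[0],b[2]-b[1]]
    e=max(e,key=np.linalg.norm); return np.array([cx,cy])/1000,sorted([w,h]),np.degrees(np.arctan(e[1]/e[0]))if abs(e[0])>1e-9 else 90
def comp(m,seed):
    n,l,s,c=cv2.connectedComponentsWithStats(m.astype(np.uint8),connectivity=8)
    i=1+np.argmin(np.linalg.norm(c[1:]-seed,axis=1)+1e3*(s[1:,4]<40)); v,u=np.where(l==i); return np.c_[u,v]
E
python3 - <<'E'
from meas import *
import sys
d=load("top0");s=load("scene0")
def win(m,x0,x1,y0,y1):
    o=np.zeros_like(m);o[y0:y1,x0:x1]=m[y0:y1,x0:x1];return o
for nm,d,w1,w2,wh in (("top",d,(145,220,235,315),(272,342,238,316),(290,330,245,305)),("scene",s,(388,458,212,272),(288,352,228,290),None)):
    f=d["frame"];dark=f.max(2)<62
    for k,w in (("mark",w1),("start",w2)):
        p=np.argwhere(win(dark,*w))[:,::-1]
        print(nm,k,len(p),rect(ray(d,p,0)[:,:2]))
P=cloud(d:=load("top0"));f=d["frame"]
Pz=P[...,2]
m=win((Pz>0.07)&(Pz<0.1),285,335,240,312);v,u=np.where(m)
r=ray(d,np.c_[u,v],.085);print("handle top",len(u),np.median(Pz[m]),rect(r[:,:2]))
Ps=cloud(s);m=win((Ps[...,2]>0.066)&(Ps[...,2]<0.1),290,350,215,280);v,u=np.where(m);print("handle scene depth",rect(Ps[m][:,:2]),np.median(Ps[m][:,2]))
# sole: grey
hsv=cv2.cvtColor(f,cv2.COLOR_BGR2HSV);m=win((hsv[...,1]<45)&(f.max(2)>85),285,332,250,308);v,u=np.where(m)
r=ray(d,np.c_[u,v],.012);print("sole",rect(r[:,:2]))
# plate rim / base: knob & tins
for n,dd in (("top",d),("scene",s)):
    Q=cloud(dd);near=(np.hypot(Q[...,0]-.645,Q[...,1]+.015)<.15)
    m=near&(Q[...,2]>.135)&(Q[...,2]<.16);p=Q[m];print(n,"knob",len(p),np.median(p[:,2]),rect(p[:,:2]),p[:,:2].mean(0))
    m=near&(Q[...,2]>.078)&(Q[...,2]<.092)&(dd["frame"].min(2)>100)
    k,l,st,c=cv2.connectedComponentsWithStats(m.astype(np.uint8),connectivity=4)
    for i in range(1,k):
        if st[i,4]>25:
            v,u=np.where(l==i);print("  lid",c[i].round(1),st[i,4],rect(ray(dd,np.c_[u,v],.084)[:,:2]),ray(dd,[c[i]],.084)[0,:2].round(4))
    m=near&(Q[...,2]<.03)&(cv2.cvtColor(dd["frame"],cv2.COLOR_BGR2HSV)[...,1]<40)&(dd["frame"].min(2)>120)&(Q[...,0]<.58)
    k,l,st,c=cv2.connectedComponentsWithStats(m.astype(np.uint8))
    for i in range(1,k):
        if st[i,4]>15:
            v,u=np.where(l==i);r=ray(dd,np.c_[u,v],.012);print("  ptr",c[i],st[i,4],r[:,:2].mean(0),r[np.argmin(r[:,0]),:2])
E
```

```text
top mark 530 (array([0.45424988, 0.22146344]), [112.06611633300781, 139.29299926757812], np.float32(-0.893362))
top start 1118 (array([ 0.44714725, -0.04029139]), [111.45523834228516, 138.84642028808594], np.float32(-0.82168126))
scene mark 0 (array([0., 0.]), [0.0, 0.0], 90)
scene start 429 (array([ 0.43813458, -0.04006518]), [108.2608642578125, 160.14425659179688], np.float32(-0.6160121))
handle top 587 0.08397122257900369 (array([ 0.44326419, -0.04435915]), [23.72022247314453, 92.22119903564453], np.float32(4.2774124))
handle scene depth (array([ 0.44774811, -0.04507953]), [24.673120498657227, 93.25267028808594], np.float32(5.059337)) 0.08265015833089745
sole (array([ 0.4431257 , -0.04379364]), [68.2575912475586, 99.86861419677734], np.float32(4.1062226))
top knob 306 0.14589946192166353 (array([ 0.65126105, -0.01309422]), [31.975191116333008, 33.44337463378906], np.float32(29.454445)) [ 0.64963545 -0.01340404]
  lid [277.2 147.4] 222 (array([0.70058875, 0.01555361]), [32.919342041015625, 35.29542922973633], np.float32(-56.712902)) [0.6996 0.015 ]
  lid [315.1 156.7] 486 (array([ 
[... 564 characters left out ...]
5947266], np.float32(28.638504)) [ 0.65589837 -0.01449015]
  lid [333.4 293.8] 192 (array([ 0.607354  , -0.04147647]), [32.84368896484375, 35.028099060058594], np.float32(-11.289489)) [ 0.6069 -0.0416]
  lid [369.7 295.8] 189 (array([0.62760645, 0.03448335]), [32.978759765625, 34.854698181152344], np.float32(-11.289905)) [0.6272 0.0346]
  lid [331.3 326.5] 443 (array([ 0.68272302, -0.06258275]), [44.99909973144531, 47.040225982666016], np.float32(29.476011)) [ 0.6829 -0.0624]
  lid [369.1 328.8] 217 (array([0.70328906, 0.0140621 ]), [33.37171173095703, 35.9066162109375], np.float32(28.85708)) [0.7036 0.0137]
  ptr [349.7311828  287.13978495] 93 [0.55666178 0.01014147] [0.54303441 0.01398488]
```

Checks against the given sizes:

| Item | Measured | Given |
|---|---|---|
| Handle | 92 x 24 mm, yaw about 4.2° | 92 x 24 mm |
| Outline (outer edge) | 139 x 112 mm | 142 x 112 mm |
| Lid of the square tin | 46 mm square | 46 mm square |
| Axis to pointer tip | 114 mm | 116 mm |

The two views agree to about 4 mm. Next I grasp and slide the iron.

```bash
cat >> h.py <<'E'
def q(a): a=np.radians(a)/2; return [0,float(np.cos(a)),float(np.sin(a)),0]
E
python3 - <<'E'
from bench import *
from h import *
def st(m):
    s=state();print(m,round(s["time"],2),np.round(s["ee_pos"],4),np.round(s["joint_pos"],2),np.round(s["ft_force"],1),round(s["finger_gap"],4))
x,y,a=.4445,-.0447,4.3
move_to([x,y,.17],q(a));st("above")
move_l([x,y,.064],speed=.12);st("down")
close();st("grip")
E
python3 - <<'E'
from bench import *
from h import *
for n in ("top","scene"):
    d=get_image(n);np.savez(f"pics/{n}1.npz",**d);cv2.imwrite(f"pics/{n}1.png",d["frame"])
a=load("top1")["frame"][200:330,130:430];cv2.imwrite("pics/c2.png",cv2.resize(a,None,fx=2.5,fy=2.5))
E
```

```text
above 2.24 [ 0.4446 -0.0453  0.1701] [-0.18 -0.33  1.73 -0.    1.75  1.32] [ 0.9  0.8 -0.5] 0.0876
down 3.27 [ 0.445  -0.0448  0.0649] [-0.18 -0.3   1.89  0.    1.55  1.32] [-0.5  0.   1.3] 0.0878
grip 4.28 [ 0.4445 -0.0445  0.0639] [-0.18 -0.3   1.89  0.    1.55  1.32] [-0.6  1.5  0.8] 0.0238
```

View pics/scene1.png

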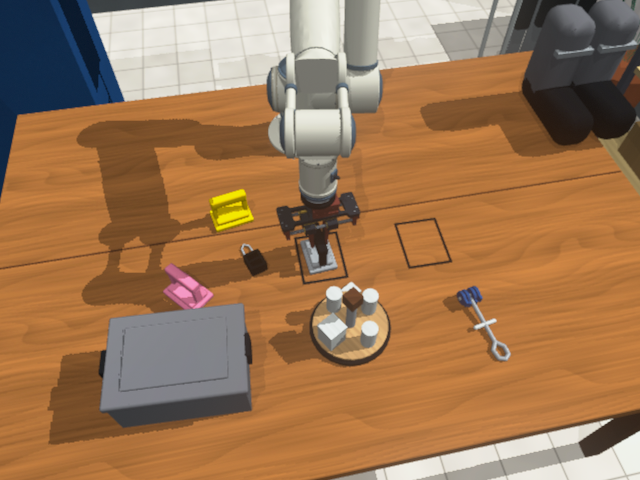

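The scene picture shows the fingers on the handle at (320,245). The gap is 23.8 mm, which matches the 24 mm bar. Now I slide it.

```bash
python3 - <<'E'
from bench import *
from h import *
def st(m):
    s=state();print(m,round(s["time"],2),np.round(s["ee_pos"],4),np.round(s["joint_pos"],2),np.round(s["ft_force"],1),round(s["finger_gap"],4))
move_l([.4558,.2215,.064],speed=.09,orientation=q(-.9));st("slid")
hold(.3);st("h")
gripper_open();st("open")
p=state()["ee_pos"]
move_l([.4558,.2215,.2],speed=.15);st("up")
move_to([.40,.0,.25],q(-.9));st("clear")
for n in ("top","scene"):
    d=get_image(n);np.savez(f"pics/{n}2.npz",**d);cv2.imwrite(f"pics/{n}2.png",d["frame"])
E
```

```text
slid 7.48 [0.4558 0.2214 0.0639] [ 0.38 -0.13  1.74  0.    1.53  1.97] [ 0.2 -1.4 -2.6] 0.0238
h 7.78 [0.4558 0.2214 0.0639] [ 0.39 -0.13  1.74  0.    1.53  1.97] [-0.4 -0.3 -3.4] 0.0239
open 8.87 [0.4558 0.2215 0.064 ] [ 0.39 -0.13  1.74 -0.    1.53  1.97] [ 0.4 -0.3  0.1] 0.088
up 9.93 [0.4554 0.2214 0.1987] [ 0.39 -0.16  1.54  0.    1.77  1.97] [0.9 0.2 0.1] 0.0876
clear 10.86 [0.4001 0.0005 0.2493] [-0.08 -0.44  1.67  0.    1.91  1.5 ] [ 1.1  0.4 -0.8] 0.0878
```

View pics/scene2.png

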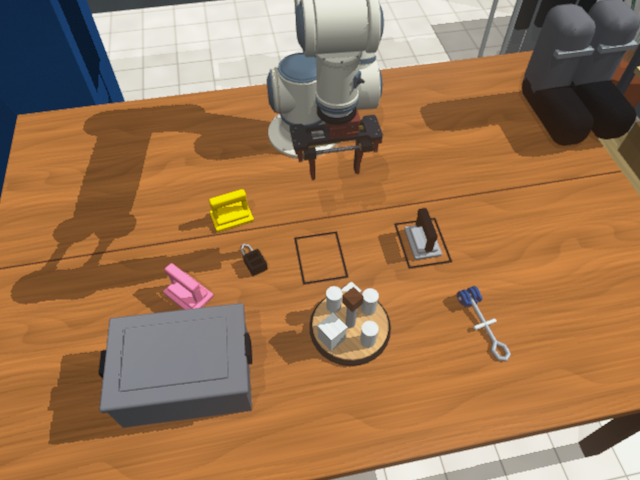

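View pics/top2.png

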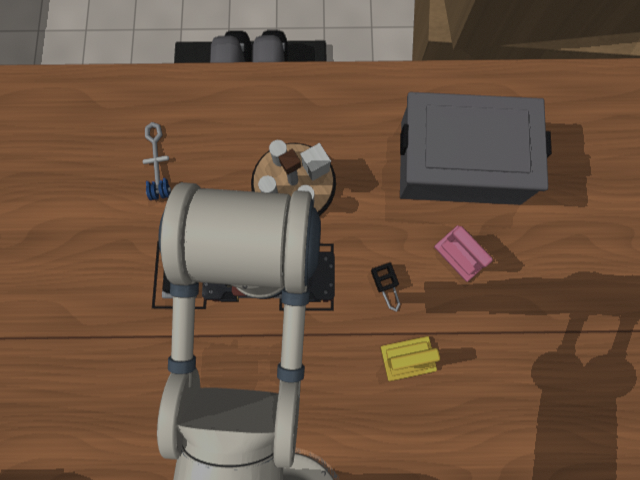

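The scene picture shows the iron inside the left outline, around (424,243), and the old outline empty. I check the numbers from the scene view.

```bash
python3 - <<'E'
from meas import *
d=load("scene2");f=d["frame"];Q=cloud(d)
a=np.zeros(f.shape[:2],bool);a[205:280,385:460]=1
m=a&(Q[...,2]>.066)&(Q[...,2]<.1);print("handle",rect(Q[m][:,:2]),rect(ray(d,np.argwhere(m)[:,::-1],.085)[:,:2]))
d0=load("scene0");g=d0["frame"].max(2);m=a&(g<105);p=comp(m,(423,243));print("mark(scene0)",len(p),rect(ray(d0,p,0)[:,:2]))
for n in ("knob",):
    near=np.hypot(Q[...,0]-.653,Q[...,1]+.013)<.15
    m=near&(Q[...,2]>.135)&(Q[...,2]<.16);print(rect(Q[m][:,:2]))
E
```

```text
handle (array([0.45890607, 0.21898857]), [26.528104782104492, 94.65046691894531], np.float32(-2.875503)) (array([0.46615665, 0.21594888]), [28.298847198486328, 102.34546661376953], np.float32(-1.2487592))
mark(scene0) 279 (array([0.45631949, 0.22217157]), [110.29380798339844, 140.4962615966797], np.float32(-1.3566852))
(array([ 0.65421875, -0.01372365]), [32.704345703125, 33.75548553466797], np.float32(-61.209454))
```

The iron is about 3 mm off the outline's centre and within 2° of square. The outline measures 140 x 110 mm. Now the knob.

```bash
python3 - <<'E'
from bench import *
from h import *
def st(m):
    s=state();print(m,round(s["time"],2),np.round(s["ee_pos"],4),np.round(s["joint_pos"],2),np.round(s["ft_force"],1),round(s["finger_gap"],4))
x,y,a=.6525,-.0136,119.2
move_to([x,y,.24],q(a));st("above")
move_l([x,y,.121],speed=.1);st("down")
close();st("grip")
d=get_image("scene");np.savez("pics/scene3.npz",**d);cv2.imwrite("pics/scene3.png",d["frame"])
E
```

```text
above 12.77 [ 0.6524 -0.0133  0.2402] [-0.07  0.24  1.05  0.    1.85 -0.58] [-0.2  0.4  0.1] 0.0878
down 14.11 [ 0.653  -0.0136  0.1221] [-0.07  0.24  1.26 -0.    1.64 -0.58] [-0.8 -0.1  0.2] 0.0876
grip 15.01 [ 0.653  -0.0133  0.121 ] [-0.07  0.24  1.26  0.    1.64 -0.58] [ 4.9  1.  -1.1] 0.0319
```

View pics/scene3.png

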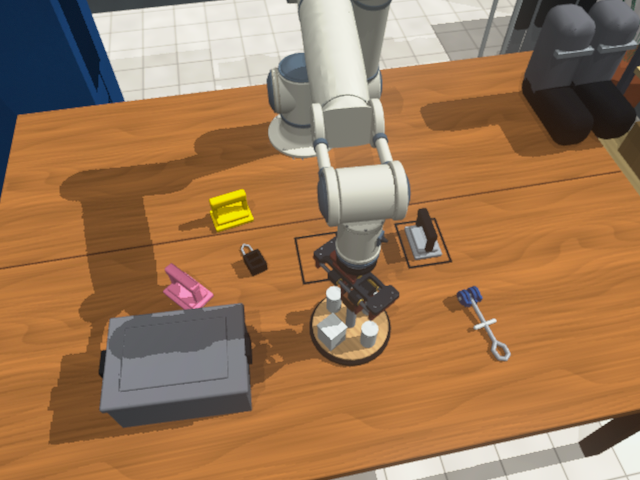

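The gripper is on the knob at (352,298) with a 31.9 mm gap, which matches the 32 mm cube. Turning by -133.5° (joint 6 only).

```bash
python3 - <<'E'
from bench import *
from h import *
def st(m):
    s=state();print(m,round(s["time"],2),np.round(s["ee_pos"],4),np.round(s["joint_pos"],2),np.round(s["ft_force"],1),np.round(s["moment"],2),round(s["finger_gap"],4))
j=np.array(state()["joint_pos"])
for i in range(1,9):
    k=j.copy();k[5]+=np.radians(133.5)*i/8;movej(list(k))
    if i%2==0: st(i)
hold(.3)
for n in ("scene","top"):
    d=get_image(n);np.savez(f"pics/{n}4.npz",**d);cv2.imwrite(f"pics/{n}4.png",d["frame"])
a=load("scene4")["frame"][190:380,260:470];cv2.imwrite("pics/c4.png",cv2.resize(a,None,fx=3,fy=3))
E
```

```text
2 15.82 [ 0.6527 -0.0134  0.121 ] [-0.07  0.24  1.26  0.    1.64 -0.01] [-0.6  0.2  1. ] [-0.04  0.31 -0.02] 0.0318
4 16.59 [ 0.6524 -0.0133  0.121 ] [-0.07  0.24  1.26  0.    1.64  0.58] [-5.1 -0.3  2.5] [-0.05  0.72 -0.08] 0.0319
6 17.36 [ 0.6522 -0.013   0.121 ] [-0.07  0.24  1.26  0.    1.64  1.16] [-6.1  1.1  2.7] [ 0.06  0.86 -0.02] 0.0316
8 18.12 [ 0.6522 -0.0127  0.1209] [-0.07  0.24  1.26  0.    1.64  1.74] [-6.6  2.2  1.9] [0.19 0.88 0.01] 0.0317
```

View pics/c4.png

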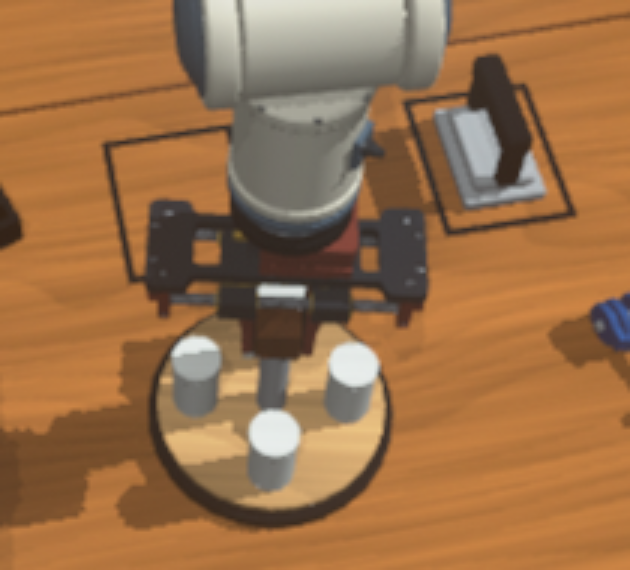

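View pics/top4.png

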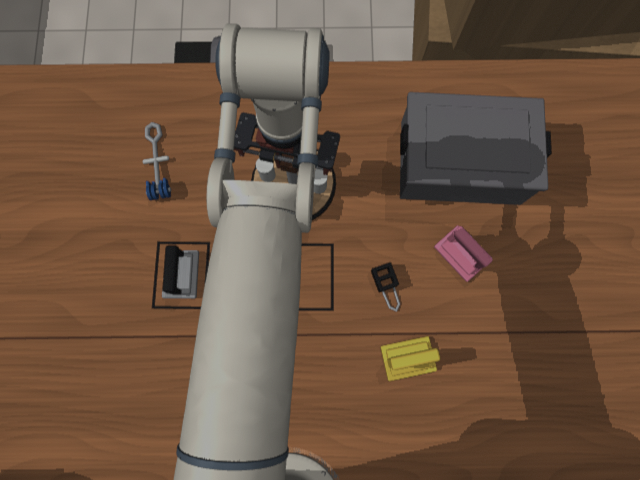

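The crop shows three round tins at the back, right and left, so the square one is hidden at the front under the gripper. I measure the round lids, and the iron in the top view.

```bash
python3 - <<'E'
from meas import *
d=load("scene4");Q=cloud(d)
near=np.hypot(Q[...,0]-.653,Q[...,1]+.0135)<.1
m=near&(Q[...,2]>.077)&(Q[...,2]<.093)&(d["frame"].min(2)>100)
k,l,st,c=cv2.connectedComponentsWithStats(m.astype(np.uint8),connectivity=4)
P=[]
for i in range(1,k):
    if st[i,4]>60:
        r=ray(d,np.argwhere(l==i)[:,::-1],.084)[:,:2];R=rect(r);P.append(R[0]);v=R[0]-[.6548,-.0138];print(c[i],st[i,4],R,np.linalg.norm(v),np.degrees(np.arctan2(v[1],v[0])))
t=load("top4");Q=cloud(t);a=np.zeros(Q.shape[:2],bool);a[238:315,150:215]=1
m=a&(Q[...,2]>.07)&(Q[...,2]<.1);print("handle",rect(ray(t,np.argwhere(m)[:,::-1],.085)[:,:2]))
# pointer from scene0 and top0: bisector of the pointer's corner / tip
for n in("scene0","top0"):
    d=load(n);Q=cloud(d);hs=cv2.cvtColor(d["frame"],cv2.COLOR_BGR2HSV)
    m=(np.hypot(Q[...,0]-.56,Q[...,1]-.01)<.04)&(Q[...,2]<.03)&(hs[...,1]<60)&(d["frame"].min(2)>90)
    r=ray(d,np.argwhere(m)[:,::-1],.012)[:,:2];ax=np.array([.6548,-.0138] if n[0]=='s' else [.6507,-.013])
    v=r-ax;rad=np.linalg.norm(v,axis=1);i=rad.argsort()[-4:];w=v[i].mean(0);c=v.mean(0)
    print(n,len(r),rad.max(),"tip deg",np.degrees(np.arctan2(w[1],w[0])),"centroid deg",np.degrees(np.arctan2(c[1],c[0])))
E
```

```text
[324.61650485 310.04368932] 206 (array([ 0.64310608, -0.06882086]), [32.1564826965332, 35.99386215209961], np.float32(-11.290473)) 0.05624982685305783 -101.99887981005486
[376.98095238 312.08571429] 210 (array([0.66957568, 0.03988016]), [34.092071533203125, 36.357845306396484], np.float32(-14.411642)) 0.05567656716916099 74.61021421665667
[350.55111111 334.79555556] 225 (array([ 0.70909302, -0.02682042]), [34.24766159057617, 35.28706359863281], np.float32(30.52492)) 0.055832454517498874 -13.48584563652568
handle (array([0.45392401, 0.21792825]), [27.314950942993164, 91.21641540527344], np.float32(-0.79897124))
scene0 105 0.11548678152580974 tip deg 164.2578748198694 centroid deg 167.28120999509477
top0 225 0.11633172231959606 tip deg 165.76609897895312 centroid deg 165.65384250046162
```

The round lids put the tin at about 166.4° and the pointer is at 165.7°, so the tin is about 1 mm off the line. The iron is within 4 mm of the outline's centre and square to within 1°. I hand in while still gripping.

```bash
python3 - <<'E'
from bench import *
s=state();print(s["time"],s["finger_gap"],s["ee_pos"],abs(s["dq"]).max())
print(job_done())
E
```

```text
18.525 0.03189512488693107 [ 0.6521777  -0.0126834   0.12098192] 0.0017206454874047334
the job is handed in; nothing more can be done
None
```

I slid the iron by its handle into the empty outline and let go. Then I turned the carousel about -133.5° by its knob, so the square tin stands at the pointer, and handed in at 18.5 s still gripping the knob. No verdict was reported.

- **Iron:** the last pictures put it about 1–4 mm from the outline's centre and within about 2° of square.
- **Tin:** it is about 0.7° off the pointer line, or roughly 1 mm. This is inferred from the three round lids, because the gripper hid the square tin itself.
- **Grip:** the fingers were shut on the knob with a 31.9 mm gap, and the arm was still.
- **Left alone:** the belay device, cam and crate look unmoved in the last pictures; I did not measure them.
- **Disagreement:** the two cameras differed by about 4 mm in x. One rougher handle estimate, from the scene view cast onto the handle-top plane, was about 10 mm off in x. I discounted it because it also measured the handle too large.

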